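# Put the loose sockets back in the holder by size

## Robot

A 6-joint arm with a two-finger parallel gripper is mounted at the origin on a cart in front of the work surface, level with it; the furniture and walls round the work are solid. World frame = base frame: x ahead of the robot, y to its left, z up, the work surface at z = 0. Lengths are in m, angles in rad, forces in N, time in s.
With the tool pointing down it reaches from about 0.375 to 0.975 m from the base axis. Payload 3.8 kg.
Tool frame: the origin (TCP) lies at the very end of the fingers, on their centre line; the grasp point (between the pads) lies 19 mm behind it; z points along the fingers, y is the line along which they close (so a half turn about z gives the same grasp; the last joint's range is limited). The gripper opens to 85 mm and grips with 20 to 120 N. Pads are 22 mm wide; open, the fingers measure 114 mm over their backs; the gripper's body (76 mm by 85 mm) begins 54 mm behind the grasp point. The pads swing forward as they close: fully open they stand 13 mm farther back than shut.
Start: joints at [-1.137, 0.264, 1.604, -0, 1.274, -0.037], TCP at [0.306, -0.602, 0.231] pointing down, gripper open.
Joint ranges: [-2.63, 2.63], [-0.94, 2.18], [0.31, 2.57], [-1.31, 4.45], [0, 2.66], [-2.55, 2.55]. Speed limits (rad/s): [2.57, 2.57, 3.14, 3.14, 3.14, 3.14].

## Interface

Orientations are given as a rotation vector (axis times angle).
In Python, from workcell import read_state, read_camera, calibration, finish_job gives the robot as it stands.
- The arm moves only by the tool step_arm, never from a script. Its argument "commands" is a list of rows, each an object of numbers: "fingers": the gripper's target within -1 to 1 (shut at 1, half-way at 0, fully open at -1); "dx", "dy", "dz": the shift along the tool's x, y, z in m; "roll": the turn about the tool's z in degrees. In form: [{"fingers": .., "dx": .., "dy": .., "dz": .., "roll": ..}, ...]. A call has 1 to 8 rows; each row is the pose to reach, as a shift and turn from the pose commanded when the call began, along the tool's axes at that moment; what a row does not reach only later rows make up. A row lasts 1/8 s, in which the tool goes at most 62.5 mm and 10.7 degrees, less where a joint would pass 70% of its speed; a pose out of reach is approached as far as the arm can. A call with a gripper value outside its range is refused whole. The fingers move at their own pace and stop on an object; "squeeze" is the grip in N (left out, the last holds). Time passes only in rows, so rows that repeat a pose let the fingers close. It gives the time, the measured TCP pose, the force, the opening and the grip force at its end, in the units of the state.
- read_state(): the state, without advancing time (a new reading comes with each control period).
- read_camera(name): name is "scene" or "top" or "wrist"; returns (picture, depth): 400x640x3 uint8, blue, green, red; 400x640 float32, m along the optical axis (not along the pixel's ray), 0 where there is no reading.
- calibration(name): a dict with "intrinsics" (3x3 intrinsics, pixels), "world_to_cam" (4x4, takes a point from world to camera coordinates). Camera axes: x right, y up, looking along -z (the intrinsics and any distortion apply to the point x, -y, -z); pixel columns grow to the right and rows downward; lengths in m; the calibration is good to about 2 mm. A picture is of the moment at which its call begins: read the wrist's pose just before it. calibration takes no time and is no camera call; for the wrist camera it gives the pose at the moment of the call.
- finish_job(): hands the job in; it is judged then, once.
The state is a dict: "time": time; "q": joint angles; "joint_vel": joint speeds; "joint_torque": joint torques, N m; "tool_pos": TCP position; "tcp_rot": TCP orientation; "wrist_force": force on the tool from outside, world axes, zero at the start; "torque": the same for the moment, N m; "width": opening from 0.0 (shut) to 1.0 (fully open); "grip_force": force on a finger pad.
Only numpy, scipy, OpenCV 4.12 (cv2) and the standard library are available. Lean on these libraries where they do the work, as an engineer would, in place of code of your own. Each camera call takes 0.05 s, during which the arm holds its last target. There are 200 camera calls.

## Task

Put the four loose steel sockets back into the socket holder, one to a pocket, in order of size: the smallest in the pocket next to the end with the ball-knobbed pin, growing to the largest at the plain end. Each must stand upright, mouth up, down on the floor of its pocket. Leave the tape measure, the glue tube and the spring clamp where they lie.

Things in the scene. Friction and masses are not known exactly. Their poses are not given: they have to be found in the camera images.
- socket_1: the smallest of four plain steel wrench sockets: an upright round cylinder 26 mm in diameter and 50 mm tall, standing on the bare bench left of the mat with its hexagonal mouth up; origin at the centre of its underside, z up along its axis
- socket_2: the second smallest of four plain steel wrench sockets: an upright round cylinder 32 mm in diameter and 56 mm tall, standing on the bare bench left of the mat with its hexagonal mouth up; origin at the centre of its underside, z up along its axis
- socket_3: the second largest of four plain steel wrench sockets: an upright round cylinder 38 mm in diameter and 63 mm tall, standing on the bare bench left of the mat with its hexagonal mouth up; origin at the centre of its underside, z up along its axis
- socket_4: the largest of four plain steel wrench sockets: an upright round cylinder 46 mm in diameter and 70 mm tall, standing on the bare bench left of the mat with its hexagonal mouth up; origin at the centre of its underside, z up along its axis
- holder: grey strip fixed on the 3 mm thick dark mat, 84 (its x) x 304 (its y) x 16 mm, with a row of four equal round pockets 62 mm across, 8 mm deep. Origin: centre of its underside, 3 mm above the bench; pocket centres at its x = 0, y = -112.5, -37.5, 37.5, 112.5 mm; pocket floor 8 mm, rim 16 mm above the underside. It lies across the robot's view, turned up to 20 degrees
- pin_end: fixed aluminium end block, 60 x 30 x 16 mm, with an upright pin and a round black ball knob (24 mm across, top 56 mm above its underside), at one end of the holder (left or right, it varies), in line with the pockets; origin at the centre of its underside, 170 mm from the holder's centre, so 57.5 mm from the nearest pocket centre
- plain_end: the same aluminium end block without pin or knob, 16 mm high, at the other end of the holder; origin at the centre of its underside
- tape_measure: bystander, to be left alone: yellow tape measure, 39 x 69 x 64 mm, left of the sockets; origin at the centre of its underside
- glue_tube: bystander, to be left alone: red and white glue tube lying down, 43 x 146 x 29 mm, on the mat behind the holder; origin at the centre of its underside
- spring_clamp: bystander, to be left alone: black spring clamp with orange tips lying flat, 130 x 69 x 20 mm, on the bench behind the sockets; origin at the centre of its underside
Things that resemble listed ones, but are neither listed nor needed, are in the scene too. What is shaped like the socket_3 but blue is not meant. Leave any blue look-alike of the socket_4 alone.

How it is judged:
By the outcome, as a careful person would: the job done as asked, in the order asked, and still so for the second after the job is handed in, with the robot touching nothing.
It also fails if it takes over 80 s, if anything falls off the work surface, if the arm or the gripper's body presses on something with over 40 N, if the wrist force passes 120 N, or if a joint passes its speed limit or range.

## Working session

There is one attempt and no reset: what is moved stays moved. The work goes in short steps, Python scripts to look and compute and a tool call to move; the robot and the scene stay as the last step left them, time stands still between calls to the robot, and variables do not carry over. Pictures are saved under pics/ and viewed, at most 14 in all, crops included, and the job is handed in when it is done.

Besides the shell and the picture viewer there is one more tool, called after "Call:" by a JSON object that holds its "method" and its "body". step_arm: Moves the arm, as the interface text tells. Its arguments: {"type":"object","properties":{"commands":{"type":"array","items":{"type":"object","properties":{"fingers":{"type":"number"},"dx":{"type":"number"},"dy":{"type":"number"},"dz":{"type":"number"},"roll":{"type":"number"}}}},"squeeze":{"type":"number"}},"required":["commands"]}

```bash
mkdir -p pics; cat > h.py <<'E'
import numpy as np, cv2
from workcell import *
def P(name,pix,d,K=None,T=None):
    c=calibration(name); K=np.array(c["intrinsics"]); T=np.linalg.inv(np.array(c["world_to_cam"]))
    out=[]
    for u,v in pix:
        w=d[int(v)-1:int(v)+2,int(u)-1:int(u)+2]; z=np.median(w[w>0]) if (w>0).any() else 0
        p=np.linalg.inv(K)@[u,v,1]*z
        out.append((T@[p[0],-p[1],-p[2],1])[:3])
    return np.array(out)
def cloud(name,d):
    c=calibration(name); K=np.array(c["intrinsics"]); T=np.linalg.inv(np.array(c["world_to_cam"]))
    v,u=np.mgrid[:400,:640]; x=(u-K[0,2])/K[0,0]*d; y=(v-K[1,2])/K[1,1]*d
    return (np.stack([x,-y,-d,np.ones_like(d)],-1)@T.T)[...,:3]
E
python3 - <<'E'
from h import *
for n in ["scene","top"]:
    p,d=read_camera(n); cv2.imwrite(f"pics/{n}0.png",p); np.save(n+"0.npy",d)
    c=calibration(n); print(n,{k:np.round(v,3).tolist() if k!='x' else 0 for k,v in c.items()})
print(read_state())
E
```

```text
scene {'intrinsics': [[490.611, 0.0, 324.74], [0.0, 490.611, 193.862], [0.0, 0.0, 1.0]], 'world_to_cam': [[-0.887, -0.461, 0.013, 0.537], [0.234, -0.425, 0.875, -0.168], [-0.397, 0.779, 0.485, -1.117], [0.0, 0.0, 0.0, 1.0]]}
top {'intrinsics': [[502.064, 0.0, 325.399], [0.0, 502.064, 200.236], [0.0, 0.0, 1.0]], 'world_to_cam': [[-0.008, -1.0, -0.006, 0.032], [0.998, -0.008, 0.062, -0.591], [-0.062, -0.005, 0.998, -1.402], [0.0, 0.0, 0.0, 1.0]]}
{'time': 0.1, 'q': array([-1.13690355e+00,  2.64711567e-01,  1.60523758e+00,  1.88648842e-05,
        1.27373447e+00, -3.69081123e-02]), 'joint_vel': array([ 1.25994781e-03, -2.47578132e-03, -2.56884280e-03,  5.70909487e-04,
       -2.88740858e-05, -7.17590102e-04]), 'joint_torque': array([ 4.67819937e-04, -5.16704786e+01, -3.68589306e+01, -1.99944577e-05,
        6.27874484e-03, -4.71075782e-05]), 'tool_pos': array([ 0.30589673, -0.60095443,  0.23006372]), 'tcp_rot': array([-3.05295588e+00, -7.32233806e-01,  6.19497374e-04]), 'wrist_force': array([-0.30705537, -0.13792542, -0.44178545]), 'torque': array([-0.04359901, -0.00151826,  0.0202676 ]), 'grip_force': 0.0, 'width': 0.9976739661382102}
```

View pics/top0.png

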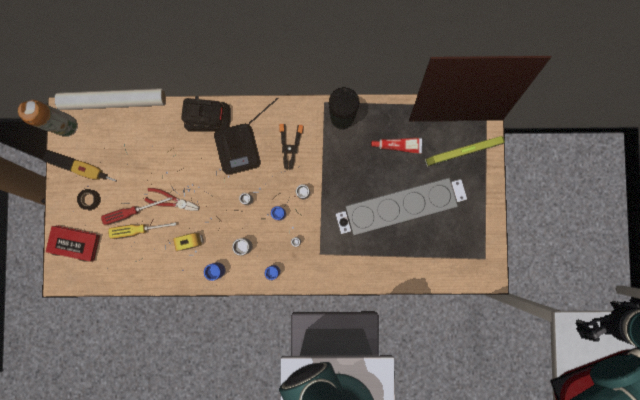

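View pics/scene0.png

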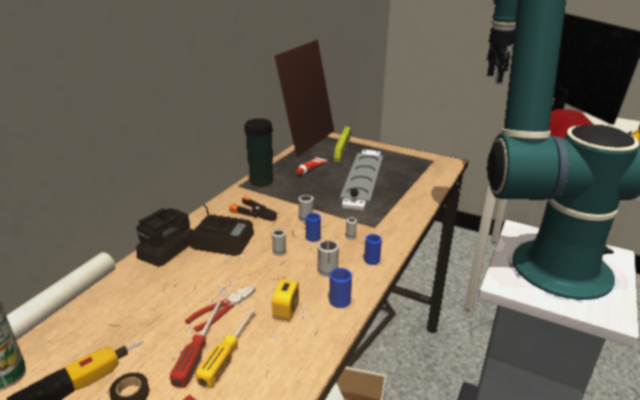

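Top view: the steel candidates are at (246,199), (303,191), (242,246) and (295,241). The blue look-alikes at (279,213), (214,271) and (272,272) are excluded. The knob is at the holder's left end (344,221), and the holder runs up to (459,190). Next I'll check this in a crop and measure.

```bash
python3 - <<'E'
from h import *
p=cv2.imread("pics/top0.png"); d=np.load("top0.npy")
cv2.imwrite("pics/crop1.png",cv2.resize(p[165:290,195:355],None,fx=5,fy=4.8*5/4.8,interpolation=cv2.INTER_CUBIC)[:600])
C=cloud("top",d)
for n,(u,v) in dict(A=(246,199),B=(303,191),C=(242,246),D=(295,241),b1=(279,213),b2=(214,271),b3=(272,272),tape=(187,241)).items():
    w=C[v-14:v+15,u-14:u+15].reshape(-1,3); w=w[w[:,2]>0.025]; zt=np.percentile(w[:,2],90)
    t=w[w[:,2]>zt-.006]
    (cx,cy),r=cv2.minEnclosingCircle(t[:,:2].astype(np.float32))
    print(n,len(t),"ztop %.3f"%zt,"c %.4f %.4f r %.4f"%(cx,cy,r),"mean",t.mean(0).round(4))
# holder: knob & surface
w=C[170:240,325:475].reshape(-1,3); k=w[w[:,2]>.045]; print("knob",len(k),k.mean(0))
h=w[(w[:,2]>.014)&(w[:,2]<.026)]
(c,s,a)=cv2.minAreaRect(h[:,:2].astype(np.float32)); print("holder+ends",len(h),c,s,a)
print(P("top",[(363,216),(389,210),(414,203),(440,196),(460,190)],d).round(4))
E
```

```text
A 52 ztop 0.059 c 0.5515 0.1426 r 0.1318 mean [0.5917 0.2365 0.1369]
B 61 ztop 0.068 c 0.5670 0.0596 r 0.0751 mean [0.6044 0.0839 0.2004]
C 80 ztop 0.073 c 0.4818 0.1506 r 0.1325 mean [0.4655 0.2481 0.1393]
D 32 ztop 0.056 c 0.4872 0.0709 r 0.0534 mean [0.4784 0.1027 0.1821]
b1 52 ztop 0.067 c 0.5331 0.0980 r 0.0836 mean [0.5507 0.1483 0.1702]
b2 77 ztop 0.073 c 0.4459 0.1880 r 0.1777 mean [0.401  0.3246 0.1247]
b3 58 ztop 0.066 c 0.4435 0.1064 r 0.1051 mean [0.396  0.1708 0.1119]
tape 208 ztop 0.066 c 0.4932 0.2295 r 0.2098 mean [0.4779 0.4045 0.0904]
knob 103 [ 0.51768142 -0.00397589  0.6461737 ]
holder+ends 2582 (0.5749648213386536, -0.1918240189552307) (0.1829531043767929, 0.38124990463256836) 2.0141096115112305
[[ 0.546  -0.0787  0.0135]
 [ 0.5625 -0.1527  0.0125]
 [ 0.5817 -0.2236  0.0139]
 [ 0.601  -0.2977  0.0134]
 [ 0.617  -0.3528  0.0211]]
```

View pics/crop1.png

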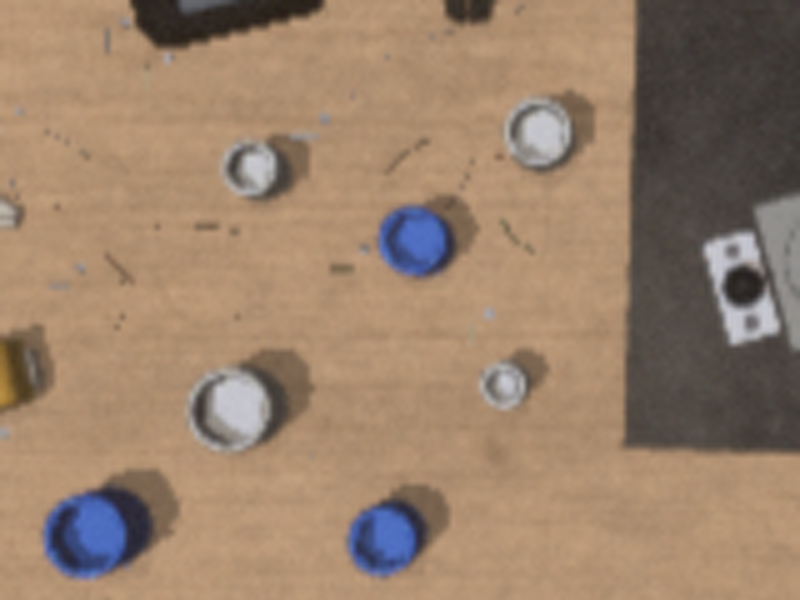

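```bash
cat > m.py <<'E'
from h import *
d=np.load("top0.npy"); C=cloud("top",d); C[d<=0]=9
c=calibration("top"); K=np.array(c["intrinsics"]); T=np.linalg.inv(np.array(c["world_to_cam"]))
def ray(u,v,z):
    r=T[:3,:3]@(np.array([1,-1,-1])*(np.linalg.inv(K)@[u,v,1])); o=T[:3,3]; return o+r*(z-o[2])/r[2]
E
python3 - <<'E'
from m import *
for n,(u,v,h) in dict(s2=(245.4,198.8,.056),s3=(303,191.6,.063),s4=(241.2,246.8,.07),s1=(295.8,242,.05),b1=(278.2,213,.063),b2=(212.4,271.6,.07),b3=(271.7,272.4,.063)).items():
    u0,v0=int(u),int(v); w=C[v0-13:v0+14,u0-13:u0+14].reshape(-1,3); w=w[(w[:,2]>.03)&(w[:,2]<.1)]
    zt=np.percentile(w[:,2],90); t=w[abs(w[:,2]-zt)<.008]; (cx,cy),r=cv2.minEnclosingCircle(t[:,:2].astype(np.float32))
    print(n,"ray",ray(u,v,h)[:2].round(4),"zt %.3f"%zt,len(t),"depth c %.4f %.4f r %.4f"%(cx,cy,r))
b=C[255:290,300:315].reshape(-1,3); print("bench z",np.median(b[:,2]))
w=C[170:245,325:475].reshape(-1,3); k=w[(w[:,2]>.045)&(w[:,2]<.08)]; print("knob",len(k),k.mean(0))
h=w[(w[:,2]>.009)&(w[:,2]<.03)]
print("holder",len(h),cv2.minAreaRect(h[:,:2].astype(np.float32)))
p=cv2.imread("pics/top0.png"); cv2.imwrite("pics/crop2.png",cv2.resize(p[170:245,325:475],None,fx=5,fy=5,interpolation=cv2.INTER_CUBIC))
E
```

```text
s2 ray [0.5948 0.2478] zt 0.059 55 depth c 0.5960 0.2506 r 0.0159
s3 ray [0.6128 0.0885] zt 0.067 66 depth c 0.6140 0.0907 r 0.0188
s4 ray [0.4634 0.2566] zt 0.072 86 depth c 0.4639 0.2595 r 0.0233
s1 ray [0.4749 0.1096] zt 0.054 40 depth c 0.4750 0.1116 r 0.0125
b1 ray [0.5546 0.1567] zt 0.066 60 depth c 0.5549 0.1599 r 0.0188
b2 ray [0.3972 0.3344] zt 0.072 91 depth c 0.3963 0.3359 r 0.0232
b3 ray [0.3933 0.1746] zt 0.065 63 depth c 0.3913 0.1758 r 0.0192
bench z 0.0018453550429113896
knob 59 [ 0.52842136 -0.02186188  0.05710143]
holder 4149 ((0.5714501142501831, -0.18313033878803253), (0.42378273606300354, 0.2107083648443222), 89.55693817138672)
```

View pics/crop2.png

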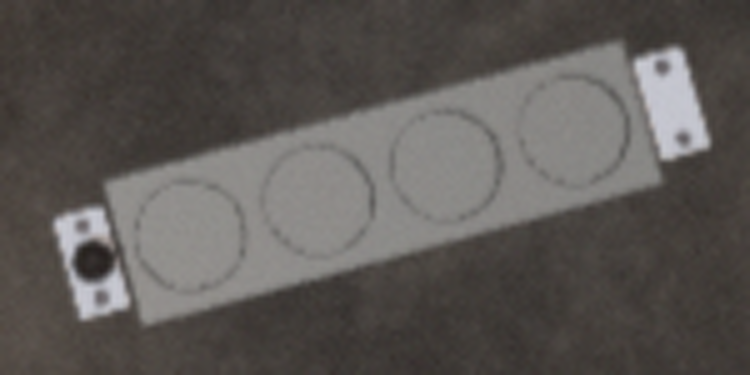

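Steel radii of 12.5, 16, 19 and 23 mm confirm D=socket_1 (295,241), A=socket_2, B=socket_3 and C=socket_4. The knob is at the left end, so socket_1 goes in the leftmost pocket, with crop pocket centres (190,237), (318,201), (446,167) and (574,130).

```bash
cat > mv.py <<'E'
import sys; from workcell import read_state; import numpy as np
from scipy.spatial.transform import Rotation as R
def go(x,y,z,ang=-14.5):
    s=read_state(); M=R.from_rotvec(s["tcp_rot"]).as_matrix(); d=M.T@(np.array([x,y,z])-s["tool_pos"])
    a=np.degrees(np.arctan2(M[1,1],M[0,1])); r=-((ang-a+90)%180-90)
    print("t %.2f"%s["time"],"d",d.round(4),"roll %.1f"%r,"pos",s["tool_pos"].round(4),"q",s["q"].round(2),"tilt",M[:,2].round(3),"w %.3f g %.1f"%(s["width"],s["grip_force"]))
if __name__=="__main__": go(*map(float,sys.argv[1:]))
E
python3 - <<'E'
from m import *
q=lambda X,Y,z: ray((X+.5)/5-.5+325,(Y+.5)/5-.5+170,z)[:2]
pk=np.array([q(*p,.019) for p in [(190,237),(318,201),(446,167),(574,130)]]); print(pk.round(4),np.linalg.norm(np.diff(pk,axis=0),axis=1))
co=np.array([q(*p,.019) for p in [(105,182),(622,40),(662,184),(143,326)]])
c=co.mean(0); ax=(co[1]+co[2]-co[0]-co[3]); ax/=np.linalg.norm(ax); print("c",c,"yaw of x axis",np.degrees(np.arctan2(ax[0],-ax[1])))
print(np.linalg.norm(np.roll(co,-1,0)-co,axis=1))
for s in (-112.5,-37.5,37.5,112.5): print((((c+pk.mean(0))/2)+ax*s/1000).round(4))
w=C[170:245,325:475].reshape(-1,3); h=w[(w[:,2]>.014)&(w[:,2]<.03)&(w[:,0]>.5)&(w[:,0]<.66)]
print("depth rect",cv2.minAreaRect(h[:,:2].astype(np.float32)))
E
python3 mv.py 0.4755 0.111 0.18
```

```text
[[ 0.5431 -0.0771]
 [ 0.5628 -0.1496]
 [ 0.5814 -0.2222]
 [ 0.6018 -0.2948]] [0.07511956 0.07489943 0.07545811]
c [ 0.57280859 -0.18661546] yaw of x axis 14.86158115948657
[0.30379857 0.08439099 0.30377761 0.08389687]
[ 0.5437 -0.0775]
[ 0.5629 -0.15  ]
[ 0.5822 -0.2225]
[ 0.6014 -0.295 ]
depth rect ((0.5779472589492798, -0.19113513827323914), (0.37755927443504333, 0.15597426891326904), 89.55872344970703)
t 0.10 d [ 0.4741 -0.5575  0.0513] roll -48.5 pos [ 0.3059 -0.601   0.2301] q [-1.14  0.26  1.61  0.    1.27 -0.04] tilt [-0.001  0.002 -1.   ] w 0.998 g 0.0
```

The holder measures 303.8 x 84 mm with 75 mm pitch, matching the given sizes. The gripper should close across the row, at +15° in world, so I need a roll of about -78° on the way to socket_1.

Call:
{"method": "step_arm", "body": {"commands": [{"fingers": -0.2,"dx": 0.474,"dy": -0.5575,"dz": 0.05,"roll": -78},{"fingers": -0.2,"dx": 0.474,"dy": -0.5575,"dz": 0.05,"roll": -78},{"fingers": -0.2,"dx": 0.474,"dy": -0.5575,"dz": 0.05,"roll": -78},{"fingers": -0.2,"dx": 0.474,"dy": -0.5575,"dz": 0.05,"roll": -78},{"fingers": -0.2,"dx": 0.474,"dy": -0.5575,"dz": 0.05,"roll": -78},{"fingers": -0.2,"dx": 0.474,"dy": -0.5575,"dz": 0.05,"roll": -78},{"fingers": -0.2,"dx": 0.474,"dy": -0.5575,"dz": 0.05,"roll": -78},{"fingers": -0.2,"dx": 0.474,"dy": -0.5575,"dz": 0.05,"roll": -78}], "squeeze": 40}}

```text
time: 1.1
tool_pos: [0.4216, -0.1144, 0.1969]
tcp_rot: [1.91, 2.494, 0.0]
wrist_force: [0.5, -0.7, 0.3]
width: 0.599
grip_force: 0.0
```

```bash
python3 mv.py 0.4755 0.111 0.12 15
```

```text
t 1.10 d [0.2036 0.1107 0.0769] roll 0.1 pos [ 0.4216 -0.1144  0.1969] q [-0.32 -0.18  2.13  0.    1.19 -0.59] tilt [ 0. -0. -1.] w 0.599 g 0.0
```

Call:
{"method": "step_arm", "body": {"commands": [{"fingers": -0.2,"dx": 0.2,"dy": 0.11,"dz": 0.07},{"fingers": -0.2,"dx": 0.2,"dy": 0.11,"dz": 0.07},{"fingers": -0.2,"dx": 0.2,"dy": 0.11,"dz": 0.07},{"fingers": -0.2,"dx": 0.2,"dy": 0.11,"dz": 0.07},{"fingers": -0.2,"dx": 0.2,"dy": 0.11,"dz": 0.07},{"fingers": -0.2,"dx": 0.2,"dy": 0.11,"dz": 0.07}]}}

```text
invalid input
```

```bash
python3 mv.py 0.4755 0.111 0.014 15; python3 - <<'E'
from h import *
p,d=read_camera("wrist"); cv2.imwrite("pics/w1.png",p)
C=cloud("wrist",d); m=(d>0)&(C[...,2]>.042)&(C[...,2]<.062)&(np.hypot(C[...,0]-.4755,C[...,1]-.111)<.03)
t=C[m]; print(len(t)); 
if len(t)>5: print(cv2.minEnclosingCircle(t[:,:2].astype(np.float32)), np.percentile(t[:,2],[10,50,90]))
E
```

```text
t 1.10 d [0.2036 0.1107 0.1829] roll 0.1 pos [ 0.4216 -0.1144  0.1969] q [-0.32 -0.18  2.13  0.    1.19 -0.59] tilt [ 0. -0. -1.] w 0.599 g 0.0
0
```

View pics/w1.png

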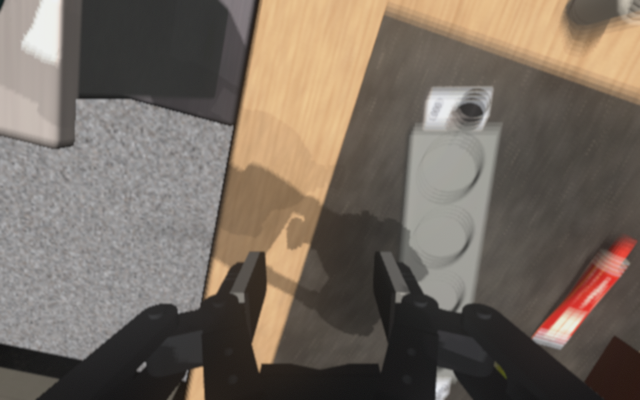

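The move was refused, apparently because the rows had no roll. The wrist picture shows the holder running vertically (450,170 to 440,290), so the fingers close across the row as intended. I'll resend with every field filled in.

Call:
{"method": "step_arm", "body": {"commands": [{"fingers": -0.2,"dx": 0.2,"dy": 0.11,"dz": 0.07,"roll": 0},{"fingers": -0.2,"dx": 0.2,"dy": 0.11,"dz": 0.07,"roll": 0},{"fingers": -0.2,"dx": 0.2,"dy": 0.11,"dz": 0.07,"roll": 0},{"fingers": -0.2,"dx": 0.2,"dy": 0.11,"dz": 0.07,"roll": 0},{"fingers": -0.2,"dx": 0.2,"dy": 0.11,"dz": 0.07,"roll": 0},{"fingers": -0.2,"dx": 0.2,"dy": 0.11,"dz": 0.07,"roll": 0}]}}

```text
time: 1.9
tool_pos: [0.4759, 0.1049, 0.1269]
tcp_rot: [-1.912, -2.492, 0.002]
wrist_force: [-0.0, -0.0, 0.0]
width: 0.603
grip_force: 0.0
```

```bash
python3 mv.py 0.4755 0.111 0.014 15; cat > wr.py <<'E'
import sys; from h import *
x,y,h=map(float,sys.argv[1:4]); p,d=read_camera("wrist"); cv2.imwrite(sys.argv[4],p)
C=cloud("wrist",d); m=(d>0)&(abs(C[...,2]-h)<.008)&(np.hypot(C[...,0]-x,C[...,1]-y)<.04)
t=C[m]; print(len(t))
if len(t)>5: print(cv2.minEnclosingCircle(t[:,:2].astype(np.float32)), np.percentile(t[:,2],[10,50,90]))
E
python3 wr.py .4755 .111 .05 pics/w2.png
```

```text
t 1.90 d [0.006  0.0013 0.1129] roll 0.0 pos [0.4759 0.1049 0.1269] q [ 0.17  0.    2.1  -0.    1.04 -0.1 ] tilt [-0.001 -0.001 -1.   ] w 0.603 g 0.0
720
((0.4751356542110443, 0.11378322541713715), 0.0130437221378088) [0.04559482 0.04928451 0.05049554]
```

View pics/w2.png

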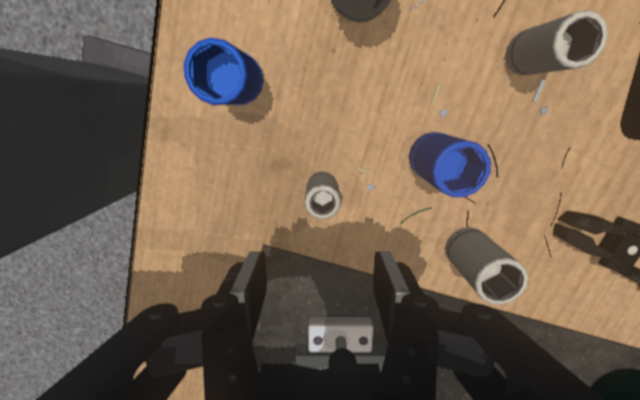

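The wrist view shows socket_1 at (322,198) between the fingers, measured at (0.475, 0.113) with r 13 mm. I'll go down and grip.

Call:
{"method": "step_arm", "body": {"commands": [{"fingers": -0.2,"dx": 0.008,"dy": 0.001,"dz": 0.05,"roll": 0},{"fingers": -0.2,"dx": 0.008,"dy": 0.001,"dz": 0.09,"roll": 0},{"fingers": -0.2,"dx": 0.008,"dy": 0.001,"dz": 0.113,"roll": 0},{"fingers": -0.2,"dx": 0.008,"dy": 0.001,"dz": 0.113,"roll": 0},{"fingers": 0.8,"dx": 0.008,"dy": 0.001,"dz": 0.113,"roll": 0},{"fingers": 0.8,"dx": 0.008,"dy": 0.001,"dz": 0.113,"roll": 0},{"fingers": 0.8,"dx": 0.008,"dy": 0.001,"dz": 0.113,"roll": 0},{"fingers": 0.8,"dx": 0.008,"dy": 0.001,"dz": 0.113,"roll": 0}], "squeeze": 40}}

```text
time: 2.95
tool_pos: [0.4768, 0.1133, 0.016]
tcp_rot: [1.911, 2.49, 0.003]
wrist_force: [-1.0, -3.0, 7.4]
width: 0.282
grip_force: 39.5
```

```bash
python3 mv.py 0.5437 -0.0775 0.12 15
```

```text
t 2.95 d [-0.2016  0.0155 -0.1038] roll -0.0 pos [0.4768 0.1133 0.016 ] q [ 0.18  0.16  2.18 -0.    0.8  -0.08] tilt [ 0.003 -0.    -1.   ] w 0.282 g 39.5
```

Socket_1 is held (24 mm opening, 39.5 N). Lift and carry it to pocket 1.

Call:
{"method": "step_arm", "body": {"commands": [{"fingers": 0.8,"dx": 0,"dy": 0,"dz": -0.05,"roll": 0},{"fingers": 0.8,"dx": -0.01,"dy": 0,"dz": -0.105,"roll": 0},{"fingers": 0.8,"dx": -0.07,"dy": 0.005,"dz": -0.105,"roll": 0},{"fingers": 0.8,"dx": -0.13,"dy": 0.01,"dz": -0.105,"roll": 0},{"fingers": 0.8,"dx": -0.18,"dy": 0.016,"dz": -0.105,"roll": 0},{"fingers": 0.8,"dx": -0.202,"dy": 0.016,"dz": -0.105,"roll": 0},{"fingers": 0.8,"dx": -0.202,"dy": 0.016,"dz": -0.105,"roll": 0},{"fingers": 0.8,"dx": -0.202,"dy": 0.016,"dz": -0.105,"roll": 0}]}}

```text
time: 3.95
tool_pos: [0.5421, -0.0766, 0.1188]
tcp_rot: [-1.912, -2.491, -0.0]
wrist_force: [-0.2, 0.1, -1.4]
width: 0.281
grip_force: 39.9
```

```bash
python3 mv.py 0.5437 -0.0775 0.027 15;python3 - <<'E'
from h import *
p,d=read_camera("wrist"); cv2.imwrite("pics/w3.png",p)
E
```

```text
t 3.95 d [-0.0014  0.0014  0.0918] roll -0.0 pos [ 0.5421 -0.0766  0.1188] q [-0.19  0.12  1.99  0.    1.03 -0.45] tilt [-0.001  0.001 -1.   ] w 0.281 g 39.9
```

View pics/w3.png

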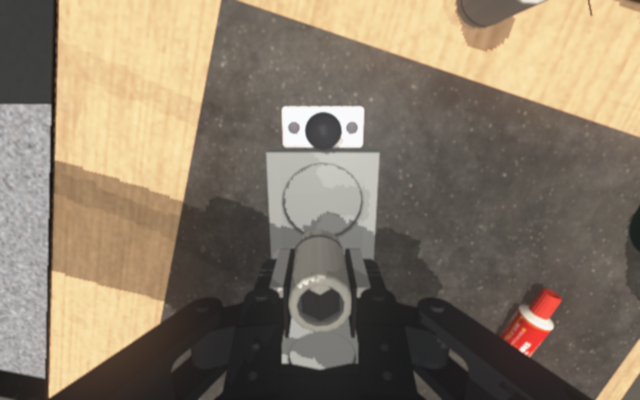

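The wrist view shows socket_1 upright in the grip (322,300), with pocket 1 at (322,201) and the knob at (322,130). I'll cross-check the pocket position from this view.

```bash
python3 - <<'E'
from h import *
c=calibration("wrist"); K=np.array(c["intrinsics"]); T=np.linalg.inv(np.array(c["world_to_cam"]))
for u,v,z in [(322,201,.019),(323,130,.047)]:
    r=T[:3,:3]@(np.array([1,-1,-1])*(np.linalg.inv(K)@[u,v,1])); o=T[:3,3]; print(o+r*(z-o[2])/r[2])
E
```

```text
[ 0.54276925 -0.07306127  0.019     ]
[ 0.52850685 -0.01865825  0.047     ]
```

Call:
{"method": "step_arm", "body": {"commands": [{"fingers": 0.8,"dx": 0,"dy": 0.001,"dz": 0.04,"roll": 0},{"fingers": 0.8,"dx": 0,"dy": 0.001,"dz": 0.07,"roll": 0},{"fingers": 0.8,"dx": 0,"dy": 0.001,"dz": 0.085,"roll": 0},{"fingers": 0.8,"dx": 0,"dy": 0.001,"dz": 0.091,"roll": 0},{"fingers": 0.8,"dx": 0,"dy": 0.001,"dz": 0.091,"roll": 0},{"fingers": 0.8,"dx": 0,"dy": 0.001,"dz": 0.091,"roll": 0}]}}

```text
time: 4.75
tool_pos: [0.545, -0.0775, 0.0295]
tcp_rot: [1.912, 2.49, 0.002]
wrist_force: [0.1, 0.9, -1.2]
width: 0.282
grip_force: 39.9
```

Call:
{"method": "step_arm", "body": {"commands": [{"fingers": 0.8,"dx": 0,"dy": 0,"dz": 0.002,"roll": 0},{"fingers": 0.8,"dx": 0,"dy": 0,"dz": 0.003,"roll": 0},{"fingers": 0.8,"dx": 0,"dy": 0,"dz": 0.003,"roll": 0}]}}

```text
time: 5.12
tool_pos: [0.5451, -0.0778, 0.0271]
tcp_rot: [1.912, 2.49, 0.002]
wrist_force: [-2.1, 0.2, 7.0]
width: 0.282
grip_force: 40.6
```

It touches the floor (7 N) at the expected height. Release and rise.

Call:
{"method": "step_arm", "body": {"commands": [{"fingers": -0.1,"dx": 0,"dy": 0,"dz": 0,"roll": 0},{"fingers": -0.1,"dx": 0,"dy": 0,"dz": 0,"roll": 0},{"fingers": -0.1,"dx": 0,"dy": 0,"dz": 0,"roll": 0},{"fingers": -0.3,"dx": 0,"dy": 0,"dz": -0.03,"roll": 0},{"fingers": -0.3,"dx": 0,"dy": 0,"dz": -0.085,"roll": 0},{"fingers": -0.3,"dx": 0,"dy": 0,"dz": -0.12,"roll": 0},{"fingers": -0.3,"dx": 0,"dy": 0,"dz": -0.12,"roll": 0}]}}

```text
time: 6.0
tool_pos: [0.5468, -0.078, 0.1492]
tcp_rot: [1.909, 2.487, 0.005]
wrist_force: [0.1, 0.0, -0.2]
width: 0.649
grip_force: 0.0
```

```bash
python3 mv.py 0.596 0.250 0.13 15
```

```text
t 6.00 d [0.3042 0.1322 0.0191] roll -0.0 pos [ 0.5468 -0.078   0.1492] q [-0.19  0.09  1.96  0.    1.08 -0.45] tilt [ 0.008 -0.001 -1.   ] w 0.649 g 0.0
```

Call:
{"method": "step_arm", "body": {"commands": [{"fingers": -0.3,"dx": 0.302,"dy": 0.134,"dz": 0.02,"roll": 0},{"fingers": -0.3,"dx": 0.302,"dy": 0.134,"dz": 0.02,"roll": 0},{"fingers": -0.3,"dx": 0.302,"dy": 0.134,"dz": 0.02,"roll": 0},{"fingers": -0.3,"dx": 0.302,"dy": 0.134,"dz": 0.02,"roll": 0},{"fingers": -0.3,"dx": 0.302,"dy": 0.134,"dz": 0.02,"roll": 0},{"fingers": -0.3,"dx": 0.302,"dy": 0.134,"dz": 0.02,"roll": 0},{"fingers": -0.3,"dx": 0.302,"dy": 0.134,"dz": 0.02,"roll": 0},{"fingers": -0.3,"dx": 0.302,"dy": 0.134,"dz": 0.02,"roll": 0}]}}

```text
time: 7.0
tool_pos: [0.5947, 0.2472, 0.1243]
tcp_rot: [-1.914, -2.491, 0.003]
wrist_force: [-0.6, 0.3, 0.3]
width: 0.651
grip_force: 0.0
```

```bash
python3 wr.py .596 .250 .056 pics/w4.png;  python3 mv.py 0.596 0.251 0.015 15
```

```text
978
((0.5963739156723022, 0.2531794309616089), 0.01620912365615368) [0.05131107 0.05517923 0.0564291 ]
t 7.05 d [0.0036 0.0022 0.1097] roll -0.1 pos [0.5949 0.247  0.1247] q [ 0.36  0.29  1.78 -0.    1.08  0.1 ] tilt [-0.001 -0.001 -1.   ] w 0.650 g 0.0
```

View pics/w4.png

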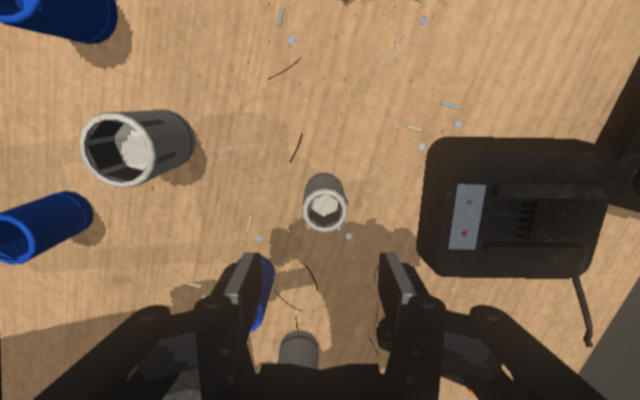

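Socket_2 is centred at (325,205), with the charger's edge about 75 mm to its right, clear of the fingers. Go down and grip.

Call:
{"method": "step_arm", "body": {"commands": [{"fingers": -0.3,"dx": 0.005,"dy": 0.002,"dz": 0.05,"roll": 0},{"fingers": -0.3,"dx": 0.005,"dy": 0.002,"dz": 0.09,"roll": 0},{"fingers": -0.3,"dx": 0.005,"dy": 0.002,"dz": 0.11,"roll": 0},{"fingers": -0.3,"dx": 0.005,"dy": 0.002,"dz": 0.11,"roll": 0},{"fingers": 0.8,"dx": 0.005,"dy": 0.002,"dz": 0.11,"roll": 0},{"fingers": 0.8,"dx": 0.005,"dy": 0.002,"dz": 0.11,"roll": 0},{"fingers": 0.8,"dx": 0.005,"dy": 0.002,"dz": 0.11,"roll": 0},{"fingers": 0.8,"dx": 0.005,"dy": 0.002,"dz": 0.11,"roll": 0}]}}

```text
time: 8.05
tool_pos: [0.5978, 0.2548, 0.0176]
tcp_rot: [1.911, 2.49, 0.005]
wrist_force: [-0.9, -1.5, 6.1]
width: 0.363
grip_force: 39.9
```

```bash
python3 mv.py 0.563 -0.148 0.15 15
```

```text
t 8.05 d [-0.3801 -0.1372 -0.133 ] roll -0.0 pos [0.5978 0.2548 0.0176] q [ 0.36  0.42  1.83 -0.    0.89  0.1 ] tilt [ 0.004  0.001 -1.   ] w 0.363 g 39.9
```

Call:
{"method": "step_arm", "body": {"commands": [{"fingers": 0.8,"dx": 0,"dy": 0,"dz": -0.06,"roll": 0},{"fingers": 0.8,"dx": 0,"dy": 0,"dz": -0.12,"roll": 0},{"fingers": 0.8,"dx": -0.05,"dy": -0.018,"dz": -0.133,"roll": 0},{"fingers": 0.8,"dx": -0.108,"dy": -0.039,"dz": -0.133,"roll": 0},{"fingers": 0.8,"dx": -0.165,"dy": -0.06,"dz": -0.133,"roll": 0},{"fingers": 0.8,"dx": -0.222,"dy": -0.08,"dz": -0.133,"roll": 0},{"fingers": 0.8,"dx": -0.28,"dy": -0.101,"dz": -0.133,"roll": 0},{"fingers": 0.8,"dx": -0.335,"dy": -0.121,"dz": -0.133,"roll": 0}]}}

```text
time: 9.05
tool_pos: [0.5651, -0.1023, 0.1484]
tcp_rot: [1.913, 2.492, 0.001]
wrist_force: [1.6, -0.1, -2.5]
width: 0.355
grip_force: 40.4
```

```bash
python3 mv.py 0.563 -0.148 0.10 15
```

```text
t 9.05 d [-0.0436 -0.0138  0.0484] roll -0.0 pos [ 0.5651 -0.1023  0.1484] q [-0.22  0.14  1.91  0.    1.09 -0.48] tilt [ 0.001  0.    -1.   ] w 0.355 g 40.4
```

Call:
{"method": "step_arm", "body": {"commands": [{"fingers": 0.8,"dx": -0.045,"dy": -0.016,"dz": 0,"roll": 0},{"fingers": 0.8,"dx": -0.045,"dy": -0.016,"dz": 0.03,"roll": 0},{"fingers": 0.8,"dx": -0.045,"dy": -0.016,"dz": 0.05,"roll": 0},{"fingers": 0.8,"dx": -0.045,"dy": -0.016,"dz": 0.05,"roll": 0}]}}

```text
time: 9.55
tool_pos: [0.5595, -0.1469, 0.0956]
tcp_rot: [-1.909, -2.488, 0.003]
wrist_force: [-1.0, 0.6, -1.6]
width: 0.358
grip_force: 40.3
```

```bash
python3 mv.py 0.563 -0.148 0.0285 15
```

```text
t 9.55 d [-0.0021  0.0034  0.0671] roll 0.0 pos [ 0.5595 -0.1469  0.0956] q [-0.3   0.21  1.94  0.    1.   -0.56] tilt [-0.005  0.002 -1.   ] w 0.358 g 40.3
```

Call:
{"method": "step_arm", "body": {"commands": [{"fingers": 0.8,"dx": -0.001,"dy": 0.002,"dz": 0.03,"roll": 0},{"fingers": 0.8,"dx": -0.001,"dy": 0.002,"dz": 0.052,"roll": 0},{"fingers": 0.8,"dx": -0.001,"dy": 0.002,"dz": 0.062,"roll": 0},{"fingers": 0.8,"dx": -0.001,"dy": 0.002,"dz": 0.065,"roll": 0},{"fingers": 0.8,"dx": -0.001,"dy": 0.002,"dz": 0.065,"roll": 0}]}}

```text
time: 10.18
tool_pos: [0.5647, -0.1486, 0.034]
tcp_rot: [1.912, 2.491, 0.001]
wrist_force: [-0.2, 0.2, -0.9]
width: 0.358
grip_force: 40.3
```

Call:
{"method": "step_arm", "body": {"commands": [{"fingers": 0.8,"dx": 0,"dy": 0,"dz": 0.003,"roll": 0},{"fingers": 0.8,"dx": 0,"dy": 0,"dz": 0.005,"roll": 0},{"fingers": 0.8,"dx": 0,"dy": 0,"dz": 0.006,"roll": 0},{"fingers": 0.8,"dx": 0,"dy": 0,"dz": 0.006,"roll": 0}]}}

```text
time: 10.68
tool_pos: [0.5645, -0.149, 0.0287]
tcp_rot: [1.913, 2.491, 0.0]
wrist_force: [-3.3, 0.5, 6.0]
width: 0.356
grip_force: 40.8
```

Contact at 6 N and the expected height. Release, rise and head for socket_3.

Call:
{"method": "step_arm", "body": {"commands": [{"fingers": -0.2,"dx": 0,"dy": 0,"dz": 0,"roll": 0},{"fingers": -0.2,"dx": 0,"dy": 0,"dz": 0,"roll": 0},{"fingers": -0.2,"dx": 0,"dy": 0,"dz": 0,"roll": 0},{"fingers": -0.5,"dx": 0,"dy": 0,"dz": -0.03,"roll": 0},{"fingers": -0.5,"dx": 0,"dy": 0,"dz": -0.085,"roll": 0},{"fingers": -0.5,"dx": 0,"dy": 0,"dz": -0.12,"roll": 0},{"fingers": -0.5,"dx": 0,"dy": 0,"dz": -0.12,"roll": 0}]}}

```text
time: 11.55
tool_pos: [0.5669, -0.1495, 0.1514]
tcp_rot: [1.908, 2.486, 0.004]
wrist_force: [-0.4, -0.1, -0.2]
width: 0.75
grip_force: 0.0
```

```bash
python3 mv.py 0.6138 0.0915 0.13 15
```

```text
t 11.55 d [0.2208 0.1075 0.0212] roll -0.0 pos [ 0.5669 -0.1495  0.1514] q [-0.3   0.16  1.89  0.    1.09 -0.56] tilt [ 0.008 -0.002 -1.   ] w 0.750 g 0.0
```

Call:
{"method": "step_arm", "body": {"commands": [{"fingers": -0.5,"dx": 0.222,"dy": 0.11,"dz": 0.018,"roll": 0},{"fingers": -0.5,"dx": 0.222,"dy": 0.11,"dz": 0.018,"roll": 0},{"fingers": -0.5,"dx": 0.222,"dy": 0.11,"dz": 0.018,"roll": 0},{"fingers": -0.5,"dx": 0.222,"dy": 0.11,"dz": 0.018,"roll": 0},{"fingers": -0.5,"dx": 0.222,"dy": 0.11,"dz": 0.018,"roll": 0},{"fingers": -0.5,"dx": 0.222,"dy": 0.11,"dz": 0.018,"roll": 0},{"fingers": -0.5,"dx": 0.222,"dy": 0.11,"dz": 0.018,"roll": 0}]}}

```text
time: 12.42
tool_pos: [0.6122, 0.0928, 0.1285]
tcp_rot: [-1.914, -2.49, 0.002]
wrist_force: [0.4, -0.4, -0.5]
width: 0.755
grip_force: 0.0
```

```bash
python3 wr.py .6138 .0915 .063 pics/w5.png;  python3 mv.py 0.6138 0.0925 0.016 15
```

```text
1207
((0.6140663027763367, 0.0936904102563858), 0.01906336098909378) [0.05780169 0.06204558 0.06339283]
t 12.47 d [-0.0004  0.0013  0.1128] roll -0.1 pos [0.6125 0.0926 0.1288] q [ 0.11  0.24  1.83 -0.    1.07 -0.15] tilt [-0.001 -0.    -1.   ] w 0.752 g 0.0
```

View pics/w5.png

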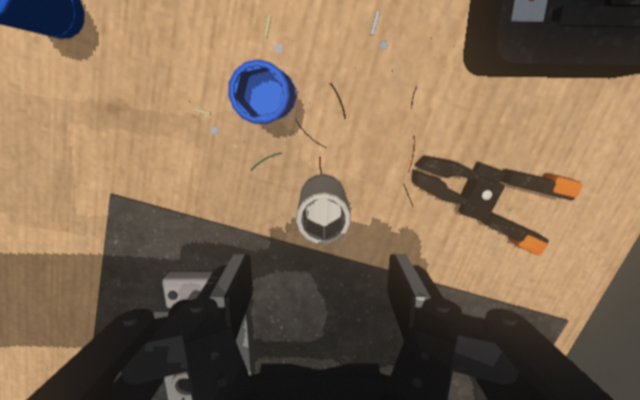

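Socket_3 is centred at (323,217), and the clamp's handle at (415,170) is clear of the fingers. Grip it.

Call:
{"method": "step_arm", "body": {"commands": [{"fingers": -0.5,"dx": 0.001,"dy": 0.001,"dz": 0.05,"roll": 0},{"fingers": -0.5,"dx": 0.001,"dy": 0.001,"dz": 0.09,"roll": 0},{"fingers": -0.5,"dx": 0.001,"dy": 0.001,"dz": 0.112,"roll": 0},{"fingers": -0.5,"dx": 0.001,"dy": 0.001,"dz": 0.112,"roll": 0},{"fingers": 0.7,"dx": 0.001,"dy": 0.001,"dz": 0.112,"roll": 0},{"fingers": 0.7,"dx": 0.001,"dy": 0.001,"dz": 0.112,"roll": 0},{"fingers": 0.7,"dx": 0.001,"dy": 0.001,"dz": 0.112,"roll": 0},{"fingers": 0.7,"dx": 0.001,"dy": 0.001,"dz": 0.112,"roll": 0}]}}

```text
time: 13.48
tool_pos: [0.6152, 0.0953, 0.0192]
tcp_rot: [1.911, 2.49, 0.003]
wrist_force: [-0.9, -2.5, 6.5]
width: 0.427
grip_force: 40.7
```

```bash
python3 mv.py 0.5825 -0.221 0.16 15
```

```text
t 13.47 d [-0.2972 -0.1129 -0.1408] roll -0.0 pos [0.6152 0.0953 0.0192] q [ 0.11  0.37  1.89 -0.    0.88 -0.15] tilt [ 0.003 -0.    -1.   ] w 0.427 g 40.7
```

Call:
{"method": "step_arm", "body": {"commands": [{"fingers": 0.7,"dx": 0,"dy": 0,"dz": -0.06,"roll": 0},{"fingers": 0.7,"dx": 0,"dy": 0,"dz": -0.12,"roll": 0},{"fingers": 0.7,"dx": -0.05,"dy": -0.019,"dz": -0.14,"roll": 0},{"fingers": 0.7,"dx": -0.105,"dy": -0.04,"dz": -0.14,"roll": 0},{"fingers": 0.7,"dx": -0.16,"dy": -0.061,"dz": -0.14,"roll": 0},{"fingers": 0.7,"dx": -0.215,"dy": -0.082,"dz": -0.14,"roll": 0},{"fingers": 0.7,"dx": -0.26,"dy": -0.1,"dz": -0.14,"roll": 0},{"fingers": 0.7,"dx": -0.297,"dy": -0.113,"dz": -0.14,"roll": 0}]}}

```text
time: 14.48
tool_pos: [0.5802, -0.2223, 0.1568]
tcp_rot: [-1.914, -2.49, 0.0]
wrist_force: [0.1, 0.4, -2.6]
width: 0.427
grip_force: 41.1
```

Call:
{"method": "step_arm", "body": {"commands": [{"fingers": 0.7,"dx": 0,"dy": 0,"dz": 0,"roll": 0},{"fingers": 0.7,"dx": 0,"dy": 0,"dz": 0.03,"roll": 0},{"fingers": 0.7,"dx": 0,"dy": 0,"dz": 0.06,"roll": 0},{"fingers": 0.7,"dx": 0,"dy": 0,"dz": 0.06,"roll": 0}]}}

```text
time: 14.98
tool_pos: [0.5783, -0.2183, 0.0937]
tcp_rot: [-1.907, -2.487, 0.002]
wrist_force: [-1.0, -0.6, -2.3]
width: 0.432
grip_force: 41.1
```

```bash
python3 mv.py 0.5825 -0.221 0.0302 15
```

```text
t 14.97 d [-0.0041  0.0038  0.0634] roll 0.0 pos [ 0.5783 -0.2183  0.0937] q [-0.4   0.28  1.85  0.    1.02 -0.66] tilt [-0.007  0.004 -1.   ] w 0.432 g 41.1
```

Call:
{"method": "step_arm", "body": {"commands": [{"fingers": 0.7,"dx": -0.001,"dy": 0.001,"dz": 0.03,"roll": 0},{"fingers": 0.7,"dx": -0.001,"dy": 0.001,"dz": 0.05,"roll": 0},{"fingers": 0.7,"dx": -0.001,"dy": 0.001,"dz": 0.059,"roll": 0},{"fingers": 0.7,"dx": -0.001,"dy": 0.001,"dz": 0.062,"roll": 0},{"fingers": 0.7,"dx": -0.001,"dy": 0.001,"dz": 0.062,"roll": 0}]}}

```text
time: 15.6
tool_pos: [0.5828, -0.2215, 0.0358]
tcp_rot: [1.913, 2.491, 0.0]
wrist_force: [-0.1, 0.1, -1.6]
width: 0.424
grip_force: 41.1
```

Call:
{"method": "step_arm", "body": {"commands": [{"fingers": 0.7,"dx": 0,"dy": 0,"dz": 0.003,"roll": 0},{"fingers": 0.7,"dx": 0,"dy": 0,"dz": 0.005,"roll": 0},{"fingers": 0.7,"dx": 0,"dy": 0,"dz": 0.006,"roll": 0},{"fingers": 0.7,"dx": 0,"dy": 0,"dz": 0.006,"roll": 0}]}}

```text
time: 16.1
tool_pos: [0.5828, -0.2217, 0.0304]
tcp_rot: [1.913, 2.491, 0.0]
wrist_force: [-2.6, 1.2, 5.7]
width: 0.425
grip_force: 41.6
```

Contact again at the expected height. Release and rise.

Call:
{"method": "step_arm", "body": {"commands": [{"fingers": -0.3,"dx": 0,"dy": 0,"dz": 0,"roll": 0},{"fingers": -0.3,"dx": 0,"dy": 0,"dz": 0,"roll": 0},{"fingers": -0.3,"dx": 0,"dy": 0,"dz": 0,"roll": 0},{"fingers": -0.7,"dx": 0,"dy": 0,"dz": -0.03,"roll": 0},{"fingers": -0.7,"dx": 0,"dy": 0,"dz": -0.085,"roll": 0},{"fingers": -0.7,"dx": 0,"dy": 0,"dz": -0.13,"roll": 0},{"fingers": -0.7,"dx": 0,"dy": 0,"dz": -0.13,"roll": 0}]}}

```text
time: 16.98
tool_pos: [0.5859, -0.2228, 0.1649]
tcp_rot: [1.907, 2.484, 0.004]
wrist_force: [0.8, -0.2, -0.8]
width: 0.846
grip_force: 0.0
```

```bash
python3 mv.py 0.464 0.260 0.14 15
```

```text
t 16.98 d [0.4981 0.0069 0.0218] roll -0.0 pos [ 0.5859 -0.2228  0.1649] q [-0.4   0.22  1.79  0.    1.13 -0.66] tilt [ 0.009 -0.004 -1.   ] w 0.846 g 0.0
```

Call:
{"method": "step_arm", "body": {"commands": [{"fingers": -0.7,"dx": 0.497,"dy": 0.009,"dz": 0.018,"roll": 0},{"fingers": -0.7,"dx": 0.497,"dy": 0.009,"dz": 0.018,"roll": 0},{"fingers": -0.7,"dx": 0.497,"dy": 0.009,"dz": 0.018,"roll": 0},{"fingers": -0.7,"dx": 0.497,"dy": 0.009,"dz": 0.018,"roll": 0},{"fingers": -0.7,"dx": 0.497,"dy": 0.009,"dz": 0.018,"roll": 0},{"fingers": -0.7,"dx": 0.497,"dy": 0.009,"dz": 0.018,"roll": 0},{"fingers": -0.7,"dx": 0.497,"dy": 0.009,"dz": 0.018,"roll": 0},{"fingers": -0.7,"dx": 0.497,"dy": 0.009,"dz": 0.018,"roll": 0}]}}

```text
time: 17.98
tool_pos: [0.461, 0.2626, 0.1398]
tcp_rot: [-1.912, -2.492, 0.002]
wrist_force: [0.7, 0.2, -0.2]
width: 0.849
grip_force: 0.0
```

```bash
python3 mv.py 0.464 0.260 0.14 15
```

```text
t 17.98 d [-0.0033  0.0022 -0.0002] roll -0.0 pos [0.461  0.2626 0.1398] q [ 0.47  0.07  2.01 -0.    1.07  0.21] tilt [-0.001 -0.001 -1.   ] w 0.849 g 0.0
```

Call:
{"method": "step_arm", "body": {"commands": [{"fingers": -0.7,"dx": 0.001,"dy": 0.001,"dz": 0,"roll": 0},{"fingers": -0.7,"dx": 0.001,"dy": 0.001,"dz": 0,"roll": 0}]}}

```text
time: 18.23
tool_pos: [0.4626, 0.262, 0.14]
tcp_rot: [-1.911, -2.493, 0.003]
wrist_force: [-0.9, -1.3, 0.1]
width: 0.851
grip_force: 0.0
```

```bash
python3 wr.py .464 .260 .07 pics/w6.png;  python3 mv.py 0.464 0.261 0.018 15
```

```text
1441
((0.4635663330554962, 0.2618125081062317), 0.02317764423787594) [0.06469682 0.06898657 0.07028513]
t 18.27 d [-0.0005  0.0011  0.1222] roll -0.0 pos [0.463  0.2613 0.1402] q [ 0.47  0.07  2.   -0.    1.07  0.21] tilt [-0.001 -0.001 -1.   ] w 0.851 g 0.0
```

View pics/w6.png

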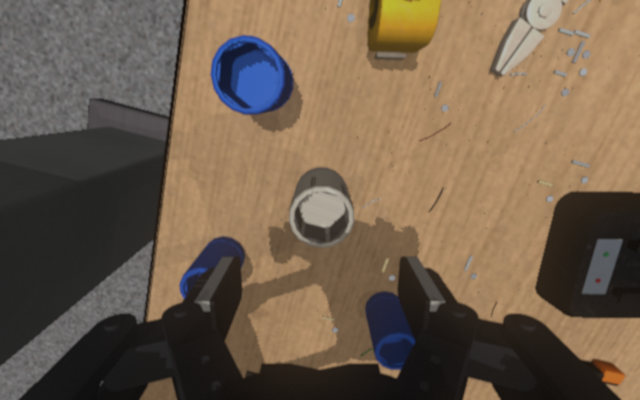

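Socket_4 is centred at (322,213) and steel. Both blue ones behind it are over 70 mm from the fingers. Grip it.

Call:
{"method": "step_arm", "body": {"commands": [{"fingers": -0.7,"dx": 0,"dy": 0.001,"dz": 0.05,"roll": 0},{"fingers": -0.7,"dx": 0,"dy": 0.001,"dz": 0.1,"roll": 0},{"fingers": -0.7,"dx": 0,"dy": 0.001,"dz": 0.121,"roll": 0},{"fingers": -0.7,"dx": 0,"dy": 0.001,"dz": 0.121,"roll": 0},{"fingers": 0.6,"dx": 0,"dy": 0.001,"dz": 0.121,"roll": 0},{"fingers": 0.6,"dx": 0,"dy": 0.001,"dz": 0.121,"roll": 0},{"fingers": 0.6,"dx": 0,"dy": 0.001,"dz": 0.121,"roll": 0},{"fingers": 0.6,"dx": 0,"dy": 0.001,"dz": 0.121,"roll": 0}], "squeeze": 50}}

```text
time: 19.27
tool_pos: [0.4658, 0.2627, 0.0221]
tcp_rot: [1.911, 2.491, 0.003]
wrist_force: [-0.1, -3.2, 6.2]
width: 0.523
grip_force: 51.3
```

```bash
python3 mv.py 0.6015 -0.2935 0.17 15
```

```text
t 19.27 d [-0.5724 -0.0124 -0.1477] roll -0.0 pos [0.4658 0.2627 0.0221] q [ 0.47  0.23  2.08 -0.    0.83  0.21] tilt [ 0.003  0.    -1.   ] w 0.523 g 51.3
```

Call:
{"method": "step_arm", "body": {"commands": [{"fingers": 0.6,"dx": 0,"dy": 0,"dz": -0.06,"roll": 0},{"fingers": 0.6,"dx": 0,"dy": 0,"dz": -0.12,"roll": 0},{"fingers": 0.6,"dx": -0.05,"dy": -0.001,"dz": -0.148,"roll": 0},{"fingers": 0.6,"dx": -0.105,"dy": -0.002,"dz": -0.148,"roll": 0},{"fingers": 0.6,"dx": -0.16,"dy": -0.004,"dz": -0.148,"roll": 0},{"fingers": 0.6,"dx": -0.215,"dy": -0.005,"dz": -0.148,"roll": 0},{"fingers": 0.6,"dx": -0.27,"dy": -0.006,"dz": -0.148,"roll": 0},{"fingers": 0.6,"dx": -0.32,"dy": -0.007,"dz": -0.148,"roll": 0}]}}

```text
time: 20.27
tool_pos: [0.5399, -0.0501, 0.1678]
tcp_rot: [-1.913, -2.492, -0.0]
wrist_force: [-0.1, 0.5, -5.1]
width: 0.519
grip_force: 53.8
```

Call:
{"method": "step_arm", "body": {"commands": [{"fingers": 0.6,"dx": -0.055,"dy": -0.001,"dz": 0,"roll": 0},{"fingers": 0.6,"dx": -0.11,"dy": -0.002,"dz": 0,"roll": 0},{"fingers": 0.6,"dx": -0.165,"dy": -0.003,"dz": 0,"roll": 0},{"fingers": 0.6,"dx": -0.215,"dy": -0.004,"dz": 0,"roll": 0},{"fingers": 0.6,"dx": -0.252,"dy": -0.005,"dz": 0,"roll": 0},{"fingers": 0.6,"dx": -0.252,"dy": -0.005,"dz": 0.03,"roll": 0},{"fingers": 0.6,"dx": -0.252,"dy": -0.005,"dz": 0.06,"roll": 0},{"fingers": 0.6,"dx": -0.252,"dy": -0.005,"dz": 0.06,"roll": 0}]}}

```text
time: 21.28
tool_pos: [0.5972, -0.2914, 0.1037]
tcp_rot: [-1.908, -2.485, 0.002]
wrist_force: [0.2, 0.6, -5.0]
width: 0.52
grip_force: 53.7
```

```bash
python3 mv.py 0.6015 -0.2935 0.0331 15
```

```text
t 21.27 d [-0.0036  0.0041  0.0705] roll -0.0 pos [ 0.5972 -0.2914  0.1037] q [-0.49  0.35  1.74  0.    1.06 -0.75] tilt [-0.008  0.004 -1.   ] w 0.520 g 53.7
```

Call:
{"method": "step_arm", "body": {"commands": [{"fingers": 0.6,"dx": -0.001,"dy": 0.001,"dz": 0.03,"roll": 0},{"fingers": 0.6,"dx": -0.001,"dy": 0.001,"dz": 0.055,"roll": 0},{"fingers": 0.6,"dx": -0.001,"dy": 0.001,"dz": 0.066,"roll": 0},{"fingers": 0.6,"dx": -0.001,"dy": 0.001,"dz": 0.068,"roll": 0},{"fingers": 0.6,"dx": -0.001,"dy": 0.001,"dz": 0.068,"roll": 0}]}}

```text
time: 21.9
tool_pos: [0.6027, -0.2942, 0.0416]
tcp_rot: [1.912, 2.49, 0.001]
wrist_force: [1.4, 0.5, -4.8]
width: 0.519
grip_force: 53.8
```

Call:
{"method": "step_arm", "body": {"commands": [{"fingers": 0.6,"dx": 0,"dy": 0,"dz": 0.004,"roll": 0},{"fingers": 0.6,"dx": 0,"dy": 0,"dz": 0.007,"roll": 0},{"fingers": 0.6,"dx": 0,"dy": 0,"dz": 0.008,"roll": 0},{"fingers": 0.6,"dx": 0,"dy": 0,"dz": 0.009,"roll": 0},{"fingers": 0.6,"dx": 0,"dy": 0,"dz": 0.009,"roll": 0}]}}

```text
time: 22.52
tool_pos: [0.6022, -0.2941, 0.0333]
tcp_rot: [1.912, 2.491, 0.0]
wrist_force: [-3.2, 2.0, 6.8]
width: 0.519
grip_force: 54.6
```

It's on the pocket floor at the expected height. Release, rise, then move back for the final look.

Call:
{"method": "step_arm", "body": {"commands": [{"fingers": -0.5,"dx": 0,"dy": 0,"dz": 0,"roll": 0},{"fingers": -0.5,"dx": 0,"dy": 0,"dz": 0,"roll": 0},{"fingers": -0.5,"dx": 0,"dy": 0,"dz": 0,"roll": 0},{"fingers": -0.5,"dx": 0,"dy": 0,"dz": 0,"roll": 0},{"fingers": -0.5,"dx": 0,"dy": 0,"dz": -0.04,"roll": 0},{"fingers": -0.5,"dx": 0,"dy": 0,"dz": -0.1,"roll": 0},{"fingers": -0.5,"dx": 0,"dy": 0,"dz": -0.16,"roll": 0},{"fingers": -0.5,"dx": 0,"dy": 0,"dz": -0.16,"roll": 0}]}}

```text
time: 23.52
tool_pos: [0.6059, -0.296, 0.1994]
tcp_rot: [1.905, 2.481, 0.004]
wrist_force: [0.8, 0.2, 0.5]
width: 0.75
grip_force: 0.0
```

Call:
{"method": "step_arm", "body": {"commands": [{"fingers": -0.5,"dx": -0.05,"dy": -0.03,"dz": -0.03,"roll": 0},{"fingers": -0.5,"dx": -0.1,"dy": -0.06,"dz": -0.03,"roll": 0},{"fingers": -0.5,"dx": -0.15,"dy": -0.09,"dz": -0.03,"roll": 0},{"fingers": -0.5,"dx": -0.15,"dy": -0.09,"dz": -0.03,"roll": 0},{"fingers": -0.5,"dx": -0.15,"dy": -0.09,"dz": -0.03,"roll": 0}]}}

```text
time: 24.15
tool_pos: [0.553, -0.4615, 0.2195]
tcp_rot: [-1.913, -2.489, -0.001]
wrist_force: [-0.2, 0.8, -0.5]
width: 0.75
grip_force: 0.0
```

```bash
python3 - <<'E'
from h import *
p,d=read_camera("top"); cv2.imwrite("pics/f_top.png",cv2.resize(p[120:290,190:480],None,fx=2.7,fy=2.7,interpolation=cv2.INTER_CUBIC))
C=cloud("top",d)
for x,y,h in [(.5437,-.076,.061),(.563,-.149,.067),(.582,-.2215,.074),(.6015,-.294,.081)]:
    t=C[(d>0)&(abs(C[...,2]-h)<.008)&(np.hypot(C[...,0]-x,C[...,1]-y)<.035)]; print(len(t),np.percentile(t[:,2],90),cv2.minEnclosingCircle(t[:,:2].astype(np.float32)))
s=read_state(); print(s["time"],s["tool_pos"])
E
```

```text
44 0.06579989271406786 ((0.5432255864143372, -0.07878828793764114), 0.012836460024118423)
62 0.07106974334722205 ((0.5644219517707825, -0.15194839239120483), 0.016459427773952484)
78 0.07882751604044455 ((0.5827577114105225, -0.22539012134075165), 0.018973249942064285)
95 0.08574959605099304 ((0.6012344360351562, -0.2955404818058014), 0.023018624633550644)
24.2 [ 0.5534091  -0.46088856  0.2198566 ]
```

View pics/f_top.png

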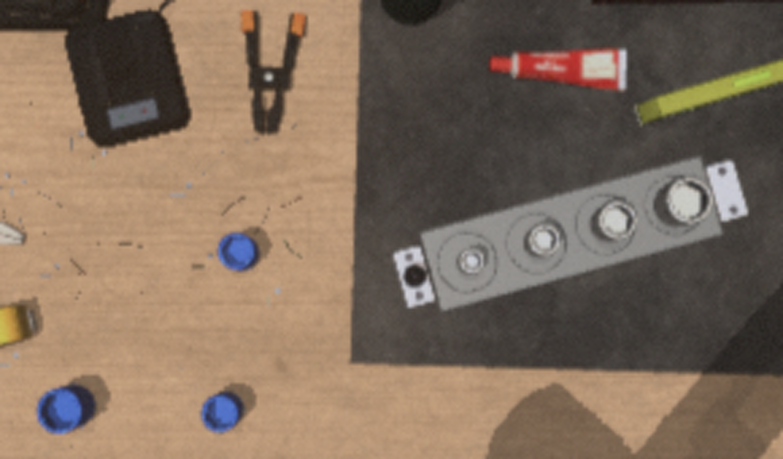

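The final view shows the four steel sockets upright and centred in the pockets, growing from the knob end (472,262), (545,240), (616,220), (687,200). The blue look-alikes and the bystanders have not moved.

```bash
python3 -c "from workcell import *; print(finish_job())"
```

```text
the job is handed in; nothing more can be done
None
```

I put all four steel sockets upright in the holder, smallest next to the ball-knob end and largest at the plain end, left the blue look-alikes and bystanders alone, and handed the job in at about 24 s; no verdict came back.

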